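# Refit the knife rotor of a bench mill on its splined spindle and put the lid on

### The job

The bench mill has been cleaned and has to be put together again. Push the knife rotor (black hexagonal hub, blades down) onto the splined spindle in the middle of the bowl: the spindle has stopped at an unknown angle and is sprung, so press it down only lightly, turn the rotor to and fro until the teeth mesh and it springs up into the bore, and let it down gently, fully home on the spindle's shoulder; never force the teeth with more than 40 N. Then put the lid gently on the bowl so that it lies flush on the rim all round, and do not disturb the amber reagent bottle or the red-capped jar that stand nearby.

Things in the scene. Friction and masses are not known exactly. Their poses are not given: they have to be found in the camera images.
- mill: Bench knife mill, fixed to the worktop: grey and white housing 204 x 186 mm, 85 mm high, with an open round steel bowl on top (128 mm inside, 141 mm over the rim, rim 150 mm and inner floor 90 mm above the worktop) and a splined drive spindle in the middle of the bowl. Origin under the spindle's vertical axis at worktop height; x points away from the control panel, z up.
- spindle_seat (a point): Point on the spindle's axis on the fixed collar (39 mm across) round its foot, 96 mm above the worktop: the shoulder on which the rotor's hub rests when home. Fixed to the mill, so it does not show how the spindle stands. The spindle has six straight teeth 60 degrees apart, 6 mm wide, 31 mm over their tips, on a 22 mm core; their flat top ends are 22 mm above this point.
- spindle_nose (a point): Top end of the spindle when it is up, on its axis, 38 mm above the shoulder. The round nose tapers to 10 mm here; from 30 down to 22 mm above the shoulder, where the teeth begin, it is 21.4 mm thick. Pressed by a rotor whose teeth are not in mesh, the spindle sinks on a spring, 3 N at first, 1 N more per mm, to a hard stop after 8 mm. It turns stiffly (0.2 N m), its teeth stand at any angle.
- bowl_rim (a point): Centre of the top of the bowl's rim, 150 mm above the worktop.
- rotor: Knife rotor, 0.24 to 0.39 kg, upright on the worktop: black hexagonal hub 40 mm across flats, 46 mm over corners, 78 mm high; grip its upper 40 mm across two flats. Two curved steel blades at 6 to 20 mm height sweep a 110 mm circle. Origin at the centre of the hub's underside, z up; the x axis is square to one pair of flats (the others are at 60 and 120 degrees), the blades start along +x and -x.
- rotor_bore (a point): Mouth of the rotor's splined bore, the centre of its underside (the rotor's axes). The bore is 44 mm deep; six inner teeth, from the mouth 24 mm up, 24 mm across their tips, 33 mm across the roots. The slots between them, 7.6 mm wide and 60 degrees apart, one along x, leave 0.8 mm of play each side of a spindle tooth (3 degrees of turn either way) and 1 mm over its tip.
- lid: Round dark lid, 0.14 to 0.24 kg, right way up on the worktop. Origin at the centre of its underside, z up. A skirt 124 mm across and 8 mm deep, tapered to 117 mm below, goes inside the bowl (2 mm of play); the 140 mm flange above it lies on the rim. A hollow crown, 71 mm across, top 44 mm above the underside, clears the hub; a round grey knob 32 mm in diameter stands on it from 44 to 76 mm.
- lid_flange (a point): Centre of the lid at the height of the flange's underside, 8 mm above the lid's origin; it meets point bowl_rim when the lid is on.
- reagent_bottle: Amber reagent bottle with a black cap, 62 mm in diameter, 114 mm high, standing on the worktop; a bystander. Origin at the centre of its underside.
- red_jar: White sample jar with a red cap, 52 mm in diameter, 76 mm high, standing on the worktop; a bystander. Origin at the centre of its underside.

How it is judged:
On the way:
1. the rotor is fully home: its teeth in mesh and its hub on the spindle's shoulder (z of rotor in the frame of spindle_seat between -0.003 and 0.003 m and horizontal distance between rotor and spindle_seat below 0.003 m and angle between rotor's own z axis and vertical below 0.05 rad), for 0.2 s.
At the end, for the whole second after the job is handed in: The rotor sits upright on the spindle with its hub within 3 mm of the shoulder and of the axis, and the lid lies on the bowl, its flange within 3 mm of the rim all round and within 5 mm of centre; both are at rest and released (all of step 1 and z of lid_flange in the frame of bowl_rim between -0.003 and 0.003 m and horizontal distance between lid and bowl_rim below 0.005 m and angle between lid's own z axis and vertical below 0.04 rad and linear speed of each of rotor, lid below 0.02 m/s); the robot touches nothing.
It fails at once if the rotor is forced with more than 40 N while it is not yet home (contact force between rotor and mill above 40 N and z of rotor in the frame of spindle_seat above 0.003 m).
It fails at once if the rotor is dropped or slammed on the mill (more than 70 N) (contact force between rotor and mill above 70 N).
It fails at once if the lid is dropped or slammed on the mill (more than 60 N) (contact force between lid and mill above 60 N).
It fails at once if the reagent bottle is moved by more than 3 cm (distance of reagent_bottle from where it was at the start of the episode above 0.03 m).
It fails at once if the red-capped jar is moved by more than 3 cm (distance of red_jar from where it was at the start of the episode above 0.03 m).
It also fails if it takes over 72 s, if anything falls off the work surface, if the arm or the gripper's body presses on something with over 40 N, if the wrist force passes 120 N, or if a joint passes its speed limit or range.

### The arm

A 7-joint arm with a two-finger parallel gripper is mounted at the origin on a cart in front of the work surface, level with it; the furniture and walls round the work are solid. World frame = base frame: x ahead of the robot, y to its left, z up, the work surface at z = 0. Lengths are in m, angles in rad, forces in N, time in s.
With the tool pointing down it reaches from about 0.425 to 0.825 m from the base axis. Payload 3.6 kg.
Tool frame: the origin (TCP) lies at the very end of the fingers, on their centre line; the grasp point (between the pads) lies 19 mm behind it; z points along the fingers, y is the line along which they close (so a half turn about z gives the same grasp; the last joint's range is limited). The gripper opens to 93 mm and grips with 3 to 60 N. Pads are 15 mm wide; open, the fingers measure 128 mm over their backs; the gripper's body (75 mm by 188 mm) begins 65 mm behind the grasp point.
Start: joints at [1.097, 0.615, -0.013, 1.423, 0.008, 1.103, -0.04], TCP at [0.281, -0.586, 0.189] pointing down, gripper open.
Joint ranges: [-3.12, 3.12], [-0.3, 2.06], [-1.34, 1.32], [0.26, 2.42], [-1.36, 4.5], [0.01, 1.98], [-2.84, 2.84]. Speed limits (rad/s): [2.79, 2.79, 3.14, 3.14, 3.14, 3.14, 3.14].

### API

Orientations are given as a unit quaternion [w, x, y, z].
In Python, from rig import bot gives the robot as it stands.
- The arm moves only by the tool carry_out, never from a script. Its argument "deltas" is one flat list of numbers, 7 for each row, row after row: the shift along the tool's x, y, z in m, then the turn, a rotation vector about the tool's x, y, z in rad, then the opening, from -1 (shut) to 1 (fully open). A call has 1 to 12 rows; each row shifts and turns the commanded pose from where the row before left it, along the tool's axes as they then stand; what a row does not reach is not made up. A row lasts 1/12 s, in which the tool goes at most 41.7 mm and 7.16 degrees, less where a joint would pass 70% of its speed; a pose out of reach is approached as far as the arm can. A call with a gripper value outside its range is refused whole. The fingers move at their own pace and stop on an object; "force" is the grip in N (left out, the last holds). Time passes only in rows, so rows that do not move let the fingers close. It gives the time, the measured TCP pose, the force, the opening and the grip force at its end, in the units of the state.
- bot.get_state(): the state, without advancing time (a new reading comes with each control period).
- bot.snapshot(name): name is "side" or "top"; returns the picture (480x640x3 uint8, red, green, blue); there is no depth.
- bot.camera_model(name): a dict with "K" (3x3 intrinsics, pixels), "dist" ([k1, k2, p1, p2, k3] as OpenCV has them; the pictures are not rectified), "R" (3x3) and "t" (3): a world point X has camera coordinates R X + t. Camera axes: x right, y down, z forward; pixel columns grow to the right and rows downward; lengths in m; the calibration is good to about 2 mm. A picture is of the moment at which its call begins. camera_model takes no time and is no camera call.
- bot.close_job(): hands the job in; it is judged then, once.
Trained networks look in the newest picture that a camera, given by its name, has taken for a name from the list of things; names that differ only in an ending like _2 or _b are one class to them, and where a whole thing is asked for, a point or a joint stands for the part that bears it (a point fixed in the world has none). Each returns a list of dicts, best first, with "p" (0 to 1); they miss things now and then, are a little off and sometimes report something else, mostly with a low value. They report only what shows in the picture. A call takes as long as a camera call.
- bot.find_in(camera, label): "box" ([centre column, centre row, width, height] in pixels, round what is visible of it).
- bot.regions_of(camera, label): "region" (480x640 bool, what is visible of it) and "box" ([centre column, centre row, width, height] in pixels, round what is visible of it).
The state is a dict: "t": time; "qpos": joint angles; "qvel": joint speeds; "effort": joint torques, N m; "tool_pos": TCP position; "tcp_rot": TCP orientation; "force": force on the tool from outside, world axes, zero at the start; "moment": the same for the moment, N m; "gripper_width": opening from 0.0 (shut) to 1.0 (fully open); "finger_force": force on a finger pad.
Only numpy, scipy, OpenCV 4.12 (cv2) and the standard library are available. Lean on these libraries where they do the work, as an engineer would, in place of code of your own. Each camera call takes 0.05 s, during which the arm holds its last target. There are 200 camera calls.

## Working session

There is one attempt and no reset: what is moved stays moved. The work goes in short steps, Python scripts to look and compute and a tool call to move; the robot and the scene stay as the last step left them, time stands still between calls to the robot, and variables do not carry over. Pictures are saved under pics/ and viewed, at most 12 in all, crops included, and the job is handed in when it is done.

Besides the shell and the picture viewer there is one more tool, called after "Request:" as name(argument=value, ...) on one line, values as JSON. carry_out: Moves the arm, as the interface text tells. Its arguments: {"type":"object","properties":{"deltas":{"type":"array"},"force":{"type":"number"}},"required":["deltas"]}

```bash
mkdir -p pics; cat > h.py <<'E'
import numpy as np, cv2
from rig import bot
def cm(n):
    m=bot.camera_model(n); return [np.array(m[k],float) for k in("K","dist","R","t")]
def ray(n,uv,z):
    K,d,R,t=cm(n); p=cv2.undistortPoints(np.array([[uv]],float),K,d)[0,0]
    c=-R.T@t; v=R.T@np.array([p[0],p[1],1]); return c+v*(z-c[2])/v[2]
def proj(n,X):
    K,d,R,t=cm(n); return cv2.projectPoints(np.atleast_2d(np.array(X,float)),cv2.Rodrigues(R)[0],t,K,d)[0][:,0]
def save(n,f):
    im=bot.snapshot(n); cv2.imwrite(f,im[:,:,::-1]); return im
E
python3 - <<'E'
from h import *
for n in("side","top"):
    save(n,f"pics/{n}0.png"); K,d,R,t=cm(n); print(n,(-R.T@t).round(3),R[2].round(2))
    for l in("mill","rotor","lid","reagent_bottle","red_jar","bowl_rim","spindle_nose"):
        try: print(l,[(np.round(r["box"],1).tolist(),round(r["p"],2)) for r in bot.find_in(n,l)[:3]])
        except Exception as e: print(l,e)
s=bot.get_state(); print(s)
E
```

```text
side [-0.137  1.185  0.633] [ 0.46 -0.81 -0.36]
mill [([299.6, 265.9, 104.0, 80.5], 0.88)]
rotor [([377.2, 244.6, 34.0, 29.1], 0.86)]
lid [([274.5, 345.0, 66.6, 52.7], 0.95), ([297.3, 267.7, 100.6, 79.6], 0.71), ([381.7, 244.8, 32.4, 28.5], 0.63)]
reagent_bottle [([214.0, 297.4, 30.8, 59.9], 0.67)]
red_jar [([361.5, 224.9, 13.3, 25.0], 0.91), ([378.9, 244.8, 18.1, 30.5], 0.66), ([214.8, 298.4, 29.5, 60.6], 0.47)]
bowl_rim [([299.9, 263.2, 101.9, 80.9], 0.93)]
spindle_nose [([296.8, 267.1, 103.0, 78.7], 0.64)]
top [ 0.319 -0.003  1.391] [ 0.15 -0.01 -0.99]
mill [([298.6, 240.8, 84.0, 82.7], 0.82)]
rotor [([409.1, 278.6, 17.6, 40.4], 0.76)]
lid [([188.8, 282.6, 51.7, 47.2], 0.75)]
reagent_bottle [([211.6, 209.9, 26.8, 34.1], 0.7)]
red_jar []
bowl_rim [([299.2, 241.6, 83.2, 86.8], 0.75)]
spindle_nose [([299.9, 241.3, 84.1, 88.0], 0.87)]
{'t': 0.8, 'qpos': array([ 1.09753725,  0.61486585, -0.01259275,  1.42337079,  0.00811992,
        1.10339028, -0.04039366]), 'qvel': array([ 0.00134452,  0.00106376,  0.00038905,  0.00016831,  0.00075612,
       -0.00125098, -0.00108359]), 'effort': array([ 9.93431854e-05, -4.58772719e+01,  2.08986928e-01, -1.66025609e+01,
       -6.11187844e-02,  1.32036113e-02,  4.06626395e-05]), 'tool_pos': array([ 0.28083871, -0.58618813,  0.18947214]), 'tcp_rot': array([5.97559610e-06, 9.75148660e-01, 2.21551555e-01, 9.36363704e-06]), 'force': array([ 0.55546206,  0.89139962, -0.38588324]), 'moment': array([-0.01547029,  0.01966714,  0.02449308]), 'finger_force': 0.0, 'gripper_width': 1.00232096288373}
```

View pics/top0.png

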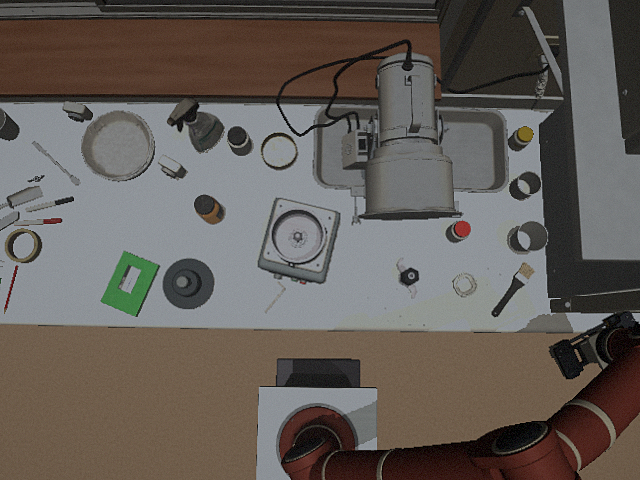

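View pics/side0.png

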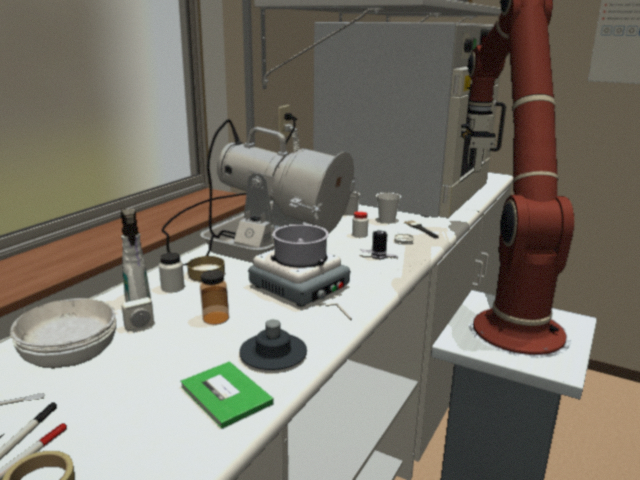

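```bash
python3 - <<'E'
from h import *
t=save("top","pics/top1.png"); s=save("side","pics/side1.png")
def crop(im,u,v,w,k): return cv2.resize(im[v-w:v+w,u-w:u+w],(k,k),interpolation=cv2.INTER_CUBIC)
a=np.hstack([crop(t,410,277,24,260),crop(t,188,284,30,260),crop(t,299,240,30,260)])
b=np.hstack([crop(s,380,244,24,260),crop(s,273,344,36,260),crop(s,300,255,40,260)])
cv2.imwrite("pics/c1.png",np.vstack([a,b])[:,:,::-1])
for n in("top","side"):
    print(n,cm(n)[0][0,0],cm(n)[1])
    for l in("rotor","lid","reagent_bottle","red_jar","mill","bowl_rim"):
        for r in bot.regions_of(n,l)[:2]:
            m=r["region"]; ys,xs=np.nonzero(m); print(l,round(r["p"],2),np.round(r["box"],1).tolist(),xs.mean().round(2),ys.mean().round(2),m.sum())
            np.save(f"{n}_{l}.npy",m) if r is not None and r["p"]>.6 else 0
E
```

```text
top 505.5771073877234 [-0.05239018  0.          0.          0.          0.        ]
rotor 0.86 [408.3, 278.2, 21.6, 37.1] 407.35 276.52 420
lid 0.8 [188.8, 284.2, 50.6, 52.9] 187.59 283.37 2044
reagent_bottle 0.77 [211.2, 211.6, 29.6, 32.5] 208.82 209.31 620
reagent_bottle 0.59 [409.2, 279.6, 20.6, 39.3] 407.42 277.24 450
red_jar 0.75 [457.2, 230.5, 27.3, 23.8] 458.16 231.37 422
mill 0.97 [298.9, 242.1, 86.2, 82.1] 299.0 240.97 5267
bowl_rim 0.85 [299.0, 241.2, 85.2, 84.5] 299.27 241.27 5221
side 557.7745195034626 [-0.01335716  0.          0.          0.          0.        ]
rotor 0.78 [379.9, 245.8, 37.9, 28.0] 378.79 245.98 493
lid 0.66 [273.4, 346.0, 67.1, 56.2] 272.5 348.61 2224
lid 0.24 [297.4, 266.3, 104.2, 81.0] 299.01 265.98 5460
reagent_bottle 0.82 [213.8, 297.1, 30.5, 58.5] 213.63 298.02 1392
reagent_bottle 0.22 [299.4, 264.8, 106.2, 84.1] 298.83 265.82 5548
red_jar 0.94 [360.9, 225.9, 12.0, 29.5] 359.64 224.2 402
mill 0.78 [299.5, 266.0, 104.0, 79.7] 298.8 266.13 5366
bowl_rim 0.63 [298.4, 264.9, 104.7, 82.5] 299.05 266.2 5527
```

View pics/c1.png

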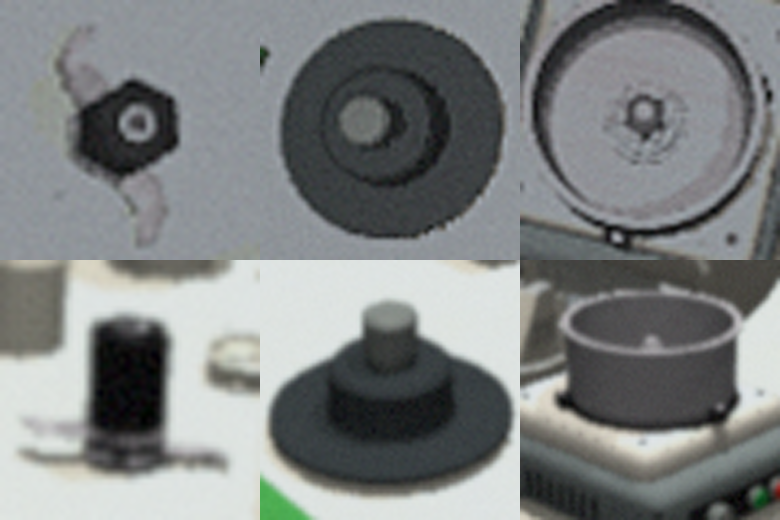

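```bash
python3 - <<'E'
from h import *
from scipy.optimize import least_squares
t=cv2.imread("pics/top1.png"); s=cv2.imread("pics/side1.png")
# lid: dark blob outline vs projected flange circle
for n,im,w in(("top",t,(188,284,32)),("side",s,(273,344,42))):
    m=np.load(f"{n}_lid.npy").astype(np.uint8)
    u,v,k=w; g=im[...,1]; d=np.zeros_like(g); d[v-k:v+k,u-k:u+k]=(g[v-k:v+k,u-k:u+k]<105)
    d=cv2.morphologyEx(d,cv2.MORPH_CLOSE,np.ones((9,9)))
    c=max(cv2.findContours(d,0,1)[0],key=cv2.contourArea); M=cv2.moments(c); print(n,"lid",cv2.fitEllipse(c),cv2.contourArea(c))
    if n=="top": print([ray(n,cv2.fitEllipse(c)[0],z).round(4) for z in(.008,.014)])
    print("knob box guess")
print("nose",ray("top",(296.9,235.4),.134).round(4)," side",ray("side",(300-40+ (652-520)*80/260-.5, 215+(340-260)*80/260-.5),.134).round(4))
print("rotor top",ray("top",(411,275),.078).round(4),"side",ray("side",(356+130/5.417-.5,220+ 65/5.417-.5),.078).round(4))
print("knob top",ray("top",(158+(365-260)/4.333-.5,254+119/4.333-.5),.076).round(4),"side",ray("side",(273-36+130*72/260-.5,308+52*72/260-.5),.076).round(4))
for i,(cx,cy) in enumerate([(643-520,130)]):pass
# rim: Hough-like: bright-to-dark, score circles
from itertools import product
g=cv2.GaussianBlur(t[...,1].astype(np.float32),(0,0),.7); G=cv2.GaussianBlur(s[...,1].astype(np.float32),(0,0),.7)
th=np.linspace(0,2*np.pi,180,endpoint=False)
def samp(n,im,x,y,r,z):
    p=proj(n,np.c_[x+r*np.cos(th),y+r*np.sin(th),0*th+z]).astype(np.float32); return cv2.remap(im,p[None,:,0],p[None,:,1],1)[0]
x0,y0,_=ray("top",(296.9,235.4),.134)
for n,im in(("top",g),("side",G)):
  best=[]
  for dx,dy in product(np.arange(-.012,.0121,.001),repeat=2):
    a=[samp(n,im,x0+dx,y0+dy,r,.15) for r in(.0605,.067,.0735)]
    best.append((np.mean(a[1]-a[0])*.5+np.mean(a[1]-a[2])*.5 if 1 else 0,x0+dx,y0+dy))
  best.sort(key=lambda b:-b[0]); print(n,"rim",np.round(best[:3],4).tolist())
# lid knob axis and rotor hub overlays
E
```

```text
top lid ((186.38084411621094, 282.6571350097656), (48.934391021728516, 56.42525863647461), 110.80093383789062) 2051.5
[array([0.4247, 0.3626, 0.008 ]), array([0.4242, 0.361 , 0.014 ])]
knob box guess
side lid ((272.6861267089844, 350.1790771484375), (43.91835021972656, 63.981536865234375), 86.8905258178711) 2138.5
knob box guess
nose [0.5385 0.0563 0.134 ]  side [0.542  0.0581 0.134 ]
rotor top [ 0.4478 -0.2411  0.078 ] side [ 0.4518 -0.2416  0.078 ]
knob top [0.4237 0.3571 0.076 ] side [0.4251 0.3605 0.076 ]
top rim [[41.3071, 0.5395, 0.0563], [39.7693, 0.5395, 0.0553], [39.3761, 0.5405, 0.0563]]Traceback (most recent call last):
  File "<stdin>", line 26, in <module>
  File "<stdin>", line 21, in samp
  File "h.py", line 9, in proj
    K,d,R,t=cm(n); return cv2.projectPoints(np.atleast_2d(np.array(X,float)),cv2.Rodrigues(R)[0],t,K,d)[0][:,0]
            ~~^^^
  File "h.py", line 4, in cm
    m=bot.camera_model(n); return [np.array(m[k],float) for k in("K","dist","R","t")]
ValueError: time passes only in moves, steps and waits
```

```bash
cat > h.py <<'E'
import numpy as np, cv2, functools
from rig import bot
@functools.lru_cache(None)
def cm(n):
    m=bot.camera_model(n); return [np.array(m[k],float) for k in("K","dist","R","t")]
def ray(n,uv,z):
    K,d,R,t=cm(n); p=cv2.undistortPoints(np.array([[uv]],float),K,d)[0,0]
    c=-R.T@t; v=R.T@np.array([p[0],p[1],1]); return c+v*(z-c[2])/v[2]
def proj(n,X):
    K,d,R,t=cm(n); return cv2.projectPoints(np.atleast_2d(np.array(X,float)),cv2.Rodrigues(R)[0],t,K,d)[0][:,0]
def save(n,f):
    im=bot.snapshot(n); cv2.imwrite(f,im[:,:,::-1]); return im
th=np.linspace(0,2*np.pi,180,endpoint=False)
def circ(x,y,r,z,k=1): return np.c_[x+r*np.cos(th),y+r*np.sin(th),0*th+z]
def hexa(x,y,a,z):
    P=[]
    for i in range(6):
        b=a+np.pi/6+i*np.pi/3; c=b+np.pi/3
        p=np.array([np.cos(b),np.sin(b)])*.0231; q=np.array([np.cos(c),np.sin(c)])*.0231
        P+=[np.r_[(x,y)+p+(q-p)*f,z] for f in np.linspace(0,1,30,endpoint=False)]
    return np.array(P)
def samp(n,im,P):
    p=proj(n,P).astype(np.float32); return cv2.remap(im,p[None,:,0],p[None,:,1],1)[0]
E
python3 - <<'E'
from h import *
from itertools import product
g={n:cv2.GaussianBlur(cv2.imread(f"pics/{n}1.png")[...,1].astype(np.float32),(0,0),.7) for n in("top","side")}
def hub_mask(n,x,y,a):
    P=np.vstack([hexa(x,y,a,.002 if n=="top" else .022),hexa(x,y,a,.078)]); return cv2.convexHull(proj(n,P).astype(np.float32))
for n in g:
  im=g[n]
  def best(f,x0,y0,R=.008,st=.001):
    b=max((f(x0+i,y0+j),x0+i,y0+j) for i,j in product(np.arange(-R,R+1e-6,st),repeat=2)); return np.round(b,4).tolist()
  E=lambda r,z,e=.004:lambda x,y:np.mean(samp(n,im,circ(x,y,r+e,z))-samp(n,im,circ(x,y,r-e,z)))
  print(n,"lid flange",best(E(.070,.010),.424,.360),best(E(.070,.013),.424,.360),"knob",best(lambda x,y:-E(.016,.076)(x,y),.424,.358))
  print(n,"rim",best(lambda x,y:np.mean(2*samp(n,im,circ(x,y,.067,.15))-samp(n,im,circ(x,y,.0605,.15))-samp(n,im,circ(x,y,.0735,.15))),.54,.057))
  # hub: dark silhouette IoU
  u,v=(410,277) if n=="top" else (380,244)
  d=np.zeros(im.shape,np.uint8); d[v-26:v+26,u-26:u+26]=im[v-26:v+26,u-26:u+26]<(75 if n=="top" else 90)
  d=cv2.morphologyEx(d,cv2.MORPH_CLOSE,np.ones((7,7),np.uint8))
  def iou(x,y,a):
    m=np.zeros(im.shape,np.uint8); cv2.fillPoly(m,[np.round(hub_mask(n,x,y,a)*16).astype(np.int32)],1,shift=4)
    return (m&d).sum()/(m|d).sum()
  r=sorted(((iou(.449+i,-.241+j,a),.449+i,-.241+j,np.degrees(a)) for i,j in product(np.arange(-.008,.0081,.002),repeat=2) for a in np.radians(range(0,60,6))),key=lambda q:-q[0])
  print(n,"hub",np.round(r[:4],4).tolist())
s=bot.get_state(); print(s["t"])
E
```

```text
top lid flange [79.8165, 0.423, 0.358] [80.5229, 0.423, 0.357] knob [43.3244, 0.423, 0.358]
top rim [81.6442, 0.54, 0.056]
top hub [[0.8136, 0.447, -0.243, 30.0], [0.81, 0.449, -0.243, 30.0], [0.8046, 0.447, -0.239, 24.0], [0.8046, 0.447, -0.239, 36.0]]
side lid flange [84.9931, 0.423, 0.364] [87.4625, 0.421, 0.368] knob [-2.6357, 0.416, 0.35]
side rim [46.0755, 0.542, 0.058]
side hub [[0.7065, 0.445, -0.233, 24.0], [0.7047, 0.449, -0.233, 18.0], [0.7034, 0.447, -0.233, 30.0], [0.703, 0.447, -0.233, 18.0]]
1.5
```

Request:
carry_out(deltas=[0,0,0,0,0,0.1117,1,0,0,0,0,0,0.1117,1,0,0,0,0,0,0.1117,1,0,0,0,0,0,0.1117,1,0.015,-0.036,0,0,0,0,1,0.018,-0.036,0,0,0,0,1,0.018,-0.036,0,0,0,0,1,0.018,-0.036,0,0,0,0,1,0.018,-0.036,0,0,0,0,1,0.018,-0.036,0,0,0,0,1,0.018,-0.036,0,0,0,0,1,0.018,-0.036,0,0,0,0,1])

```text
t: 2.5
tool_pos: [0.4226, -0.2964, 0.1898]
tcp_rot: [0.0, 1.0, -0.0, 0.0]
force: [0.5, -0.0, 0.2]
gripper_width: 0.999
finger_force: 0.0
```

Request:
carry_out(deltas=[0.013,-0.028,0,0,0,0,1,0.013,-0.028,0,0,0,0,1,0,0,0.01,0,0,0,1,0,0,0.025,0,0,0,1,0,0,0.025,0,0,0,1,0,0,0.02,0,0,0,1,0,0,0,0,0,0,1])

```text
t: 3.08
tool_pos: [0.4453, -0.2406, 0.1062]
tcp_rot: [-0.002, 1.0, 0.0, -0.004]
force: [-0.4, 0.3, 0.4]
gripper_width: 1.002
finger_force: 0.0
```

```bash
python3 - <<'E'
from h import *
t=save("top","pics/t2.png");s=save("side","pics/s2.png")
def crop(im,u,v,w,k): return cv2.resize(im[v-w:v+w,u-w:u+w],(k,k),interpolation=cv2.INTER_CUBIC)
cv2.imwrite("pics/c2.png",np.hstack([crop(t,410,277,36,400),crop(s,380,235,40,400)])[:,:,::-1])
E
```

```text
(no output)
```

View pics/c2.png

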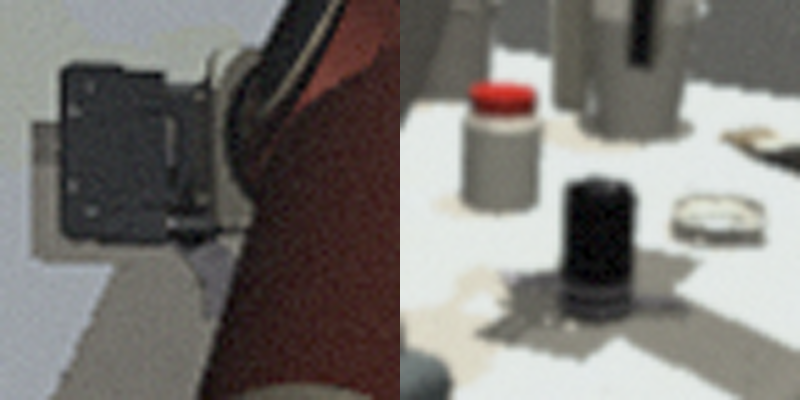

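```bash
python3 - <<'E'
from h import *
s=bot.get_state();x,y,z=s["tool_pos"];print(s["tool_pos"],s["tcp_rot"].round(4),s["qpos"].round(2))
P=[[x,y,z],[x,y+.0465,z],[x,y-.0465,z],[.448,-.2415,.078]]
for n in("side","top"): print(n,proj(n,P).round(1).tolist())
cv2.imwrite("pics/s2b.png",cv2.resize(cv2.imread("pics/s2.png")[110:310,260:520],(780,600),interpolation=cv2.INTER_CUBIC))
E
```

```text
[ 0.4478481  -0.24219339  0.10952269] [-2.e-04  1.e+00 -0.e+00 -3.e-04] [ 0.41  0.5   0.06  1.93 -0.04  0.72 -1.07]
side [[381.4, 221.5], [374.9, 226.0], [387.6, 217.1], [380.7, 231.7]]
top [[413.6, 273.8], [395.5, 273.6], [431.8, 274.0], [411.2, 274.9]]
```

View pics/s2b.png

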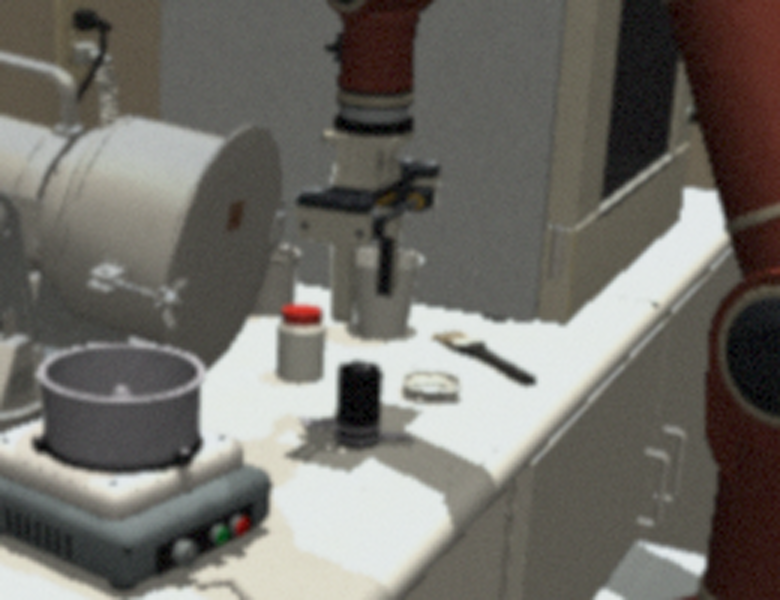

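Request:
carry_out(deltas=[0,0,0.015,0,0,0,1,0,0,0.015,0,0,0,1,0,0,0.015,0,0,0,1,0,0,0.015,0,0,0,1,0,0,0.006,0,0,0,1,0,0,0,0,0,0,1,0,0,0,0,0,0,-1,0,0,0,0,0,0,-1,0,0,0,0,0,0,-1,0,0,0,0,0,0,-1,0,0,0,0,0,0,-1,0,0,0,0,0,0,-1], force=20)

```text
t: 4.18
tool_pos: [0.448, -0.2422, 0.0438]
tcp_rot: [0.0, 1.0, 0.0, 0.0]
force: [0.7, 0.1, 0.8]
gripper_width: 0.621
finger_force: 0.0
```

Request:
carry_out(deltas=[0,0,0,0,0,0,-1,0,0,0,0,0,0,-1,0,0,0,0,0,0,-1,0,0,0,0,0,0,-1,0,0,0,0,0,0,-1,0,0,0,0,0,0,-1,0,0,0,0,0,0,-1,0,0,0,0,0,0,-1], force=25)

```text
t: 4.85
tool_pos: [0.4478, -0.2418, 0.0435]
tcp_rot: [-0.0, 1.0, 0.0, -0.0]
force: [-0.7, 2.1, 2.0]
gripper_width: 0.423
finger_force: 24.8
```

Request:
carry_out(deltas=[0,0,-0.005,0,0,0,-1,0,0,-0.015,0,0,0,-1,0,0,-0.03,0,0,0,-1,0,0,-0.035,0,0,0,-1,0,0,-0.035,0,0,0,-1,0,0,-0.035,0,0,0,-1,0,0,-0.035,0,0,0,-1,0,0,-0.015,0,0,0,-1,0,0,0,0,0,0,-1], force=40)

```text
t: 5.6
tool_pos: [0.4497, -0.244, 0.2524]
tcp_rot: [0.002, 1.0, -0.0, 0.004]
force: [1.0, -0.6, -2.8]
gripper_width: 0.415
finger_force: 39.8
```

```bash
python3 - <<'E'
from h import *
s=bot.get_state();print(s["tool_pos"].round(4),s["force"].round(2),s["moment"].round(3),s["gripper_width"],s["finger_force"])
t=save("top","pics/t3.png");s=save("side","pics/s3.png")
def crop(im,u,v,w,k): return cv2.resize(im[v-w:v+w,u-w:u+w],(k,k),interpolation=cv2.INTER_CUBIC)
p=proj("side",[.448,-.242,.24]).round()[0].astype(int); print(p)
cv2.imwrite("pics/c3.png",np.hstack([crop(t,410,277,36,400),crop(s,p[0],p[1],36,400)])[:,:,::-1])
E
```

```text
[ 0.4497 -0.244   0.2524] [ 0.99 -0.55 -2.8 ] [-0.046 -0.035  0.014] 0.41500584253967926 39.77478294043976
[384 178]
```

View pics/c3.png

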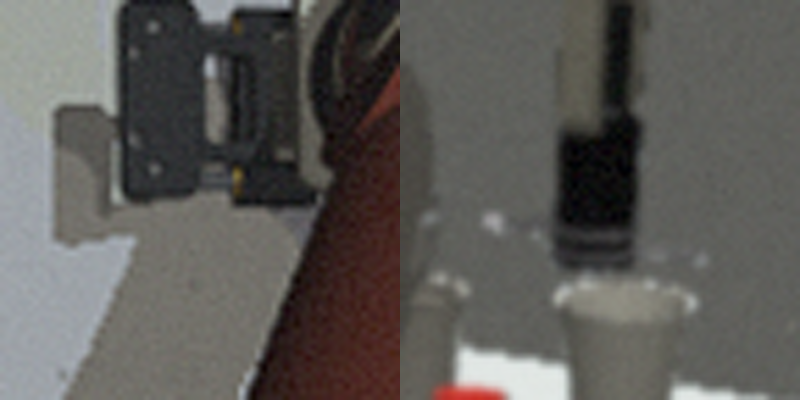

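Request:
carry_out(deltas=[0.0046,-0.015,0,0,0,0,-1,0.0092,-0.03,0,0,0,0,-1,0.0092,-0.03,0,0,0,0,-1,0.0092,-0.03,0,0,0,0,-1,0.0092,-0.03,0,0,0,0,-1,0.0092,-0.03,0,0,0,0,-1,0.0092,-0.03,0,0,0,0,-1,0.0092,-0.03,0,0,0,0,-1,0.0092,-0.03,0,0,0,0,-1,0.0092,-0.028,0,0,0,0,-1,0.0046,-0.015,0,0,0,0,-1,0,0,0,0,0,0,-1])

```text
t: 6.7
tool_pos: [0.5386, 0.0618, 0.2451]
tcp_rot: [-0.002, 1.0, 0.004, -0.003]
force: [-0.2, 0.9, -3.0]
gripper_width: 0.413
finger_force: 39.8
```

```bash
python3 - <<'E'
from h import *
t=save("top","pics/t4.png");s=save("side","pics/s4.png")
s_=bot.get_state();print(s_["tool_pos"].round(4),s_["tcp_rot"].round(4),s_["force"].round(2),s_["qpos"].round(2))
x,y,z=s_["tool_pos"]
p=proj("side",[[x,y,z],[x,y,z-.0435],[.54,.0565,.15]]); print(p)
# overlay: hub under assumption axis at TCP; rim circle candidates
k=5;u0,v0=255,165
im=cv2.resize(s[v0:v0+120,u0:u0+150],None,fx=k,fy=k,interpolation=cv2.INTER_CUBIC)
def dr(P,c): cv2.polylines(im,[np.round((proj("side",P)-[u0,v0]+.5)*k).astype(np.int32)],True,c,1)
dr(hexa(x,y,np.pi/2,z-.0435+.022),(255,255,0)); dr(hexa(x,y,np.pi/2,z-.0435),(255,255,0))
dr(circ(.54,.0565,.0705,.15),(0,255,0)); dr(circ(.54,.0565,.064,.15),(0,255,0)); dr(circ(.54,.0565,.005,.134),(0,255,0))
cv2.imwrite("pics/c4.png",im[:,:,::-1])
E
```

```text
[0.5381 0.0555 0.2457] [ 8.e-04  1.e+00  7.e-04 -3.e-03] [-0.09 -0.63 -4.03] [-0.13  0.39 -0.03  1.65  0.01  1.1  -1.73]
[[301.98270401 196.46365641]
 [301.96782868 213.34999477]
 [301.12064099 233.11176962]]
```

View pics/c4.png

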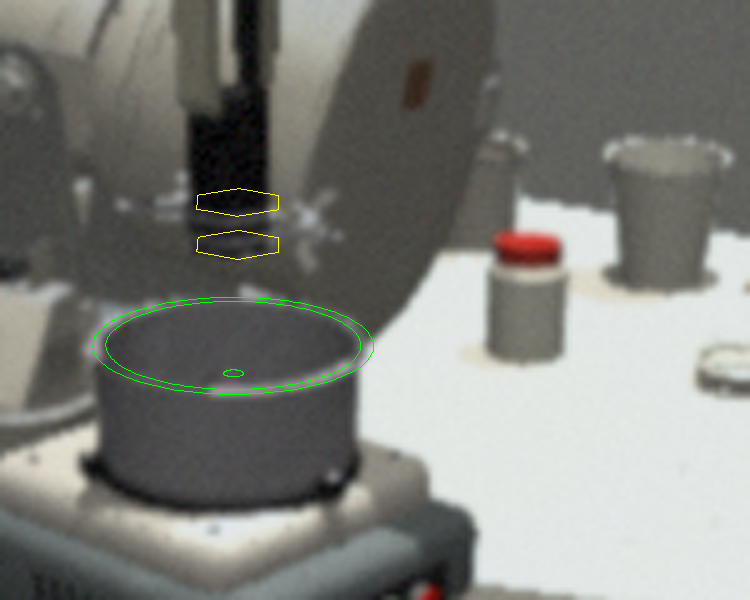

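```bash
cat > ov.py <<'E'
from h import *
import sys
f=sys.argv[1]; dz=float(sys.argv[2])
s=bot.snapshot("side"); s_=bot.get_state(); print(s_["tool_pos"].round(4),s_["force"].round(2))
x,y,z=s_["tool_pos"]; k=5;u0,v0=255,165
im=cv2.resize(s[v0:v0+120,u0:u0+150],None,fx=k,fy=k,interpolation=cv2.INTER_CUBIC)
g=s[...,1].astype(float)
for zz in (z-dz+.026,z-dz+.034):  # hub edges
    c=proj("side",[x,y,zz])[0]; v=int(round(c[1])); r=g[v-1:v+2].mean(0); print("hub row",v,"pred u",c[0].round(1),r[int(c[0])-13:int(c[0])+14].round().astype(int).tolist())
c=proj("side",[.54,.0565,.13])[0]; 
for zz in(.10,.12):
    # bowl wall extremes
    P=proj("side",circ(.54,.0565,.0655,zz)); l,rr=P[:,0].min(),P[:,0].max(); v=int(round(P[P[:,0].argmin(),1])); r=g[v-1:v+2].mean(0)
    print("bowl row",v,"pred r65.5",l.round(1),rr.round(1),int(l)-6,r[int(l)-6:int(l)+8].round().astype(int).tolist(),int(rr)-7,r[int(rr)-7:int(rr)+7].round().astype(int).tolist())
cv2.imwrite(f,im[:,:,::-1])
E
python3 ov.py pics/c5.png .0435
```

```text
[0.5384 0.0542 0.2463] [-0.26 -1.3  -3.65]
hub row 203 pred u 302.2 [100, 123, 135, 124, 75, 28, 16, 10, 15, 13, 7, 14, 8, 10, 13, 7, 11, 13, 13, 53, 98, 107, 105, 106, 108, 105, 96]
hub row 200 pred u 302.2 [97, 115, 143, 144, 97, 41, 15, 10, 12, 14, 7, 8, 13, 10, 7, 13, 11, 8, 15, 51, 96, 111, 113, 113, 114, 114, 103]
bowl row 252 pred r65.5 275.3 326.9 269 [201, 211, 216, 217, 206, 147, 86, 62, 61, 64, 65, 66, 67, 68] 319 [71, 69, 70, 68, 66, 65, 82, 131, 183, 201, 212, 219, 225, 227]
bowl row 245 pred r65.5 275.2 327.0 269 [126, 132, 136, 133, 115, 83, 64, 60, 62, 62, 66, 66, 64, 68] 319 [67, 65, 62, 65, 61, 63, 79, 139, 212, 229, 231, 232, 231, 231]
```

Request:
carry_out(deltas=[0,0,0,0,0,0,-1,0,0,0,0,0,0,-1,0,0,0,0,0,0,-1,0,0,0,0,0,0,-1])

```text
t: 7.18
tool_pos: [0.5397, 0.055, 0.2485]
tcp_rot: [0.0, 1.0, -0.001, -0.0]
force: [0.2, 0.6, -3.3]
gripper_width: 0.42
finger_force: 39.8
```

```bash
python3 ov.py pics/c6.png .0435
```

```text
[0.5398 0.0552 0.2486] [-0.82  0.08 -3.81]
hub row 202 pred u 301.5 [84, 89, 99, 116, 107, 66, 26, 10, 10, 6, 9, 13, 8, 11, 8, 10, 9, 10, 8, 15, 48, 90, 105, 108, 108, 111, 107]
hub row 199 pred u 301.5 [86, 95, 109, 128, 130, 86, 35, 12, 15, 8, 12, 6, 8, 9, 12, 13, 11, 9, 6, 14, 50, 96, 111, 115, 115, 117, 116]
bowl row 252 pred r65.5 275.3 326.9 269 [201, 213, 217, 218, 204, 146, 83, 63, 62, 61, 64, 65, 68, 67] 319 [70, 71, 71, 66, 68, 66, 81, 131, 183, 201, 212, 220, 224, 227]
bowl row 245 pred r65.5 275.2 327.0 269 [127, 132, 137, 134, 115, 81, 63, 58, 59, 62, 64, 64, 65, 69] 319 [67, 67, 65, 64, 63, 66, 78, 138, 208, 229, 231, 230, 231, 231]
```

Request:
carry_out(deltas=[0.0006,-0.001,0.01,0,0,0,-1,0,0,0.015,0,0,0,-1,0,0,0.015,0,0,0,-1,0,0,0.015,0,0,0,-1,0,0,0.008,0,0,0,-1,0,0,0.004,0,0,0,-1,0,0,0,0,0,0,-1,0,0,0,0,0,0,-1])

```text
t: 7.9
tool_pos: [0.5409, 0.0569, 0.1818]
tcp_rot: [-0.0, 1.0, 0.0, 0.0]
force: [0.2, 0.9, -2.4]
gripper_width: 0.416
finger_force: 39.8
```

```bash
python3 -c "
from h import *
s=bot.get_state();print(s['tool_pos'].round(4),s['force'].round(2),s['moment'].round(3))"
```

```text
[0.5409 0.0569 0.1818] [ 0.2   0.88 -2.35] [ 0.054 -0.079  0.02 ]
```

Request:
carry_out(deltas=[0,0,0.003,0,0,0,-1,0,0,0.003,0,0,0,-1,0,0,0.002,0,0,0,-1,0,0,0.002,0,0,0,-1,0,0,0,0,0,0,-1])

```text
t: 8.32
tool_pos: [0.5401, 0.0569, 0.1711]
tcp_rot: [-0.0, 1.0, 0.0, -0.0]
force: [0.5, 0.0, -3.5]
gripper_width: 0.417
finger_force: 39.8
```

Request:
carry_out(deltas=[0,0,0.002,0,0,0,-1,0,0,0.002,0,0,0,-1,0,0,0.002,0,0,0,-1,0,0,0.001,0,0,0,-1,0,0,0,0,0,0,-1])

```text
t: 8.73
tool_pos: [0.5402, 0.0568, 0.1641]
tcp_rot: [0.0, 1.0, -0.0, -0.0]
force: [-0.6, -0.9, -3.5]
gripper_width: 0.418
finger_force: 39.8
```

Request:
carry_out(deltas=[0,0,0.001,0,0,0,-1,0,0,0.001,0,0,0,-1,0,0,0.001,0,0,0,-1,0,0,0.001,0,0,0,-1,0,0,0.001,0,0,0,-1,0,0,0,0,0,0,-1])

```text
t: 9.23
tool_pos: [0.5404, 0.0565, 0.1593]
tcp_rot: [0.0, 1.0, -0.0, -0.0]
force: [0.2, -0.8, -2.4]
gripper_width: 0.415
finger_force: 39.8
```

Request:
carry_out(deltas=[0,0,0.001,0,0,0,-1,0,0,0.001,0,0,0,-1,0,0,0.001,0,0,0,-1,0,0,0,0,0,0,-1])

```text
t: 9.57
tool_pos: [0.5403, 0.0563, 0.1562]
tcp_rot: [0.0, 1.0, -0.0, -0.0]
force: [-0.3, -1.5, -2.5]
gripper_width: 0.412
finger_force: 39.8
```

Request:
carry_out(deltas=[0,0,0,0,0,0,-1,0,0,0,0,0,0,-1])

```text
t: 9.73
tool_pos: [0.5402, 0.0563, 0.1563]
tcp_rot: [0.0, 1.0, -0.0, -0.0]
force: [-0.4, -3.0, -4.4]
gripper_width: 0.414
finger_force: 39.8
```

Request:
carry_out(deltas=[0,0,0.001,0,0,0,-1,0,0,0.001,0,0,0,-1,0,0,0.001,0,0,0,-1,0,0,0,0,0,0,-1])

```text
t: 10.07
tool_pos: [0.5404, 0.0564, 0.1534]
tcp_rot: [0.0, 1.0, -0.0, -0.0]
force: [-0.1, -2.0, -2.9]
gripper_width: 0.416
finger_force: 39.8
```

```bash
python3 -c "
from h import *
s=bot.get_state();print(s['tool_pos'].round(4),s['force'].round(2),s['moment'].round(3))"
```

```text
[0.5404 0.0564 0.1534] [-0.12 -2.01 -2.9 ] [-0.868  0.003  0.05 ]
```

Request:
carry_out(deltas=[0,0.0007,0,0,0,0,-1,0,0,0.001,0,0,0,-1,0,0,0.001,0,0,0,-1,0,0,0,0,0,0,-1,0,0,0,0,0,0,-1])

```text
t: 10.48
tool_pos: [0.5403, 0.0562, 0.1513]
tcp_rot: [-0.0, 1.0, 0.0, -0.0]
force: [-0.3, -2.8, -3.0]
gripper_width: 0.417
finger_force: 39.8
```

```bash
python3 -c "
from h import *
s=bot.get_state();print(s['tool_pos'].round(4),s['force'].round(2),s['moment'].round(3))"
```

```text
[0.5403 0.0562 0.1513] [-0.26 -2.76 -3.04] [-0.661  0.032  0.052]
```

Request:
carry_out(deltas=[0,0.0007,0.001,0,0,0,-1,0,0,0.0015,0,0,0,-1,0,0,0.0015,0,0,0,-1,0,0,0.0015,0,0,0,-1,0,0,0.0015,0,0,0,-1,0,0,0,0,0,0,-1])

```text
t: 10.98
tool_pos: [0.5401, 0.056, 0.144]
tcp_rot: [-0.0, 1.0, 0.0, -0.0]
force: [0.4, -0.8, -4.6]
gripper_width: 0.416
finger_force: 39.8
```

```bash
python3 -c "
from h import *
s=bot.get_state();print(s['tool_pos'].round(4),s['force'].round(2),s['moment'].round(3))"
```

```text
[0.5401 0.056  0.144 ] [ 0.43 -0.8  -4.57] [-0.134  0.057 -0.03 ]
```

Request:
carry_out(deltas=[0,0,0.001,0,0,0,-1,0,0,0.001,0,0,0,-1,0,0,0.001,0,0,0,-1,0,0,0.001,0,0,0,-1,0,0,0,0,0,0,-1,0,0,0,0,0,0,-1])

```text
t: 11.48
tool_pos: [0.5404, 0.0557, 0.1404]
tcp_rot: [-0.0, 1.0, 0.0, -0.0]
force: [0.2, -0.9, -3.2]
gripper_width: 0.412
finger_force: 39.8
```

Request:
carry_out(deltas=[0,0,0.0005,0,0,0,-1,0,0,0.0005,0,0,0,-1,0,0,0.0005,0,0,0,-1,0,0,0,0,0,0,-1,0,0,0,0,0,0,-1])

```text
t: 11.9
tool_pos: [0.5408, 0.0557, 0.1395]
tcp_rot: [-0.0, 1.0, 0.0, 0.0]
force: [0.3, 0.2, 1.2]
gripper_width: 0.417
finger_force: 39.8
```

Request:
carry_out(deltas=[0,0,0,0,0,0,0.2,0,0,0,0,0,0,0.2,0,0,0,0,0,0,0.2,0,0,0,0,0,0,0.2,0,0,0,0,0,0,0.2,0,0,0,0,0,0,0.2,0,0,0,0,0,0,0.2])

```text
t: 12.48
tool_pos: [0.5405, 0.0554, 0.139]
tcp_rot: [-0.0, 1.0, 0.0, 0.0]
force: [0.5, 0.6, -0.1]
gripper_width: 0.598
finger_force: 0.0
```

Request:
carry_out(deltas=[0,0,-0.01,0,0,0,0.2,0,0,-0.02,0,0,0,0.2,0,0,-0.025,0,0,0,0.2,0,0,-0.025,0,0,0,0.2,0,0,-0.025,0,0,0,0.2,0,0,-0.02,0,0,0,0.2,-0.009,-0.025,0,0,0,0,1,-0.012,-0.03,0,0,0,0,1,-0.012,-0.03,0,0,0,0,1,-0.012,-0.03,0,0,0,0,1,-0.012,-0.03,0,0,0,0,1,-0.012,-0.03,0,0,0,0,1])

```text
t: 13.48
tool_pos: [0.4708, 0.2317, 0.265]
tcp_rot: [-0.0, 1.0, -0.0, 0.001]
force: [0.9, -0.1, 0.2]
gripper_width: 0.969
finger_force: 0.0
```

Request:
carry_out(deltas=[-0.012,-0.032,0,0,0,0,1,-0.012,-0.032,0,0,0,0,1,-0.012,-0.032,0,0,0,0,1,-0.012,-0.032,0,0,0,0,1,0,0,0,0,0,-0.1,1,0,0,0,0,0,-0.12,1,0,0,0,0,0,-0.12,1,0,0,0,0,0,-0.12,1,0,0,0,0,0,-0.12,1,0,0,0,0,0,-0.12,1,0,0,0,0,0,-0.12,1,0,0,0,0,0,-0.1,1])

```text
t: 14.48
tool_pos: [0.4235, 0.3584, 0.2648]
tcp_rot: [0.0, 0.895, 0.446, 0.0]
force: [0.7, 0.3, 0.3]
gripper_width: 1.002
finger_force: 0.0
```

```bash
python3 - <<'E'
from h import *
for f in range(1): pass
s=save("side","pics/s7.png");t=save("top","pics/t7.png");q=bot.get_state();print(q['tool_pos'].round(4),q['tcp_rot'].round(4),q["qpos"].round(2))
def crop(im,u,v,w,k): return cv2.resize(im[v-w:v+w,u-w:u+w],(k,k),interpolation=cv2.INTER_CUBIC)
S=s.copy();T=t.copy()
T=crop(t,299,240,30,400)
def dr(n,im,P,u,v,w,k,c): cv2.polylines(im,[np.round((proj(n,P)-[u-w,v-w]+.5)*k/(2*w)).astype(np.int32)],True,c,1)
dr("top",T,circ(.54,.0562,.023,.174),299,240,30,400,(255,0,0)); dr("top",T,circ(.54,.0562,.064,.15),299,240,30,400,(0,255,0))
cv2.imwrite("pics/c7.png",np.hstack([T,crop(s,300,245,40,400)])[:,:,::-1])
E
```

```text
[0.4236 0.3583 0.2647] [-1.000e-04  8.962e-01  4.437e-01  3.000e-04] [-0.52  0.42 -0.34  1.58  0.15  1.17 -1.54]
```

View pics/c7.png

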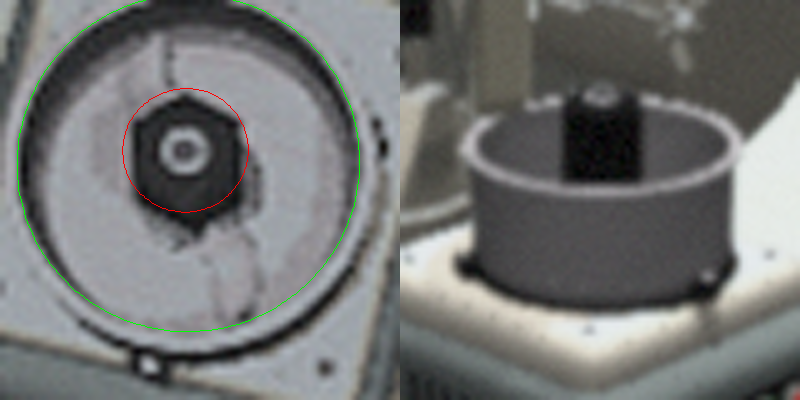

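Request:
carry_out(deltas=[0,0,0.015,0,0,0,1,0,0,0.03,0,0,0,1,0,0,0.035,0,0,0,1,0,0,0.035,0,0,0,1,0,0,0.035,0,0,0,1,0,0,0.03,0,0,0,1,0,0,0.02,0,0,0,1,0,0,0.012,0,0,0,1,0,0,0.004,0,0,0,0,0,0,0,0,0,0,-1,0,0,0,0,0,0,-1,0,0,0,0,0,0,-1], force=20)

```text
t: 15.58
tool_pos: [0.4243, 0.3593, 0.0494]
tcp_rot: [-0.0, 0.896, 0.444, 0.001]
force: [1.1, 0.7, -0.6]
gripper_width: 0.76
finger_force: 0.0
```

Request:
carry_out(deltas=[0,0,0,0,0,0,-1,0,0,0,0,0,0,-1,0,0,0,0,0,0,-1,0,0,0,0,0,0,-1,0,0,0,0,0,0,-1,0,0,0,0,0,0,-1,0,0,0,0,0,0,-1,0,0,0,0,0,0,-1])

```text
t: 16.25
tool_pos: [0.4234, 0.3584, 0.048]
tcp_rot: [-0.0, 0.896, 0.444, -0.0]
force: [-0.7, -0.2, -0.7]
gripper_width: 0.188
finger_force: 0.0
```

```bash
python3 - <<'E'
from h import *
s=save("side","pics/s8.png");q=bot.get_state();x,y,z=q["tool_pos"];print(q['tool_pos'].round(4),q['gripper_width'],q['finger_force'])
print(proj("side",[[x,y,z],[x,y,z+.03]]).round(1).tolist())
cv2.imwrite("pics/c8.png",cv2.resize(s[250:400,180:360],(720,600),interpolation=cv2.INTER_CUBIC)[:,:,::-1])
E
```

```text
[0.4234 0.3585 0.048 ] 0.14514970624140341 0.0
[[274.0, 333.8], [273.8, 320.8]]
```

View pics/c8.png

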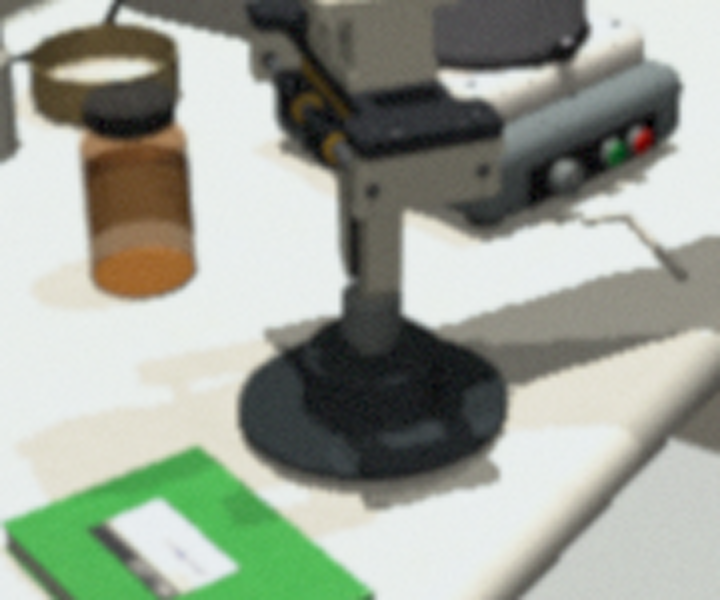

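Request:
carry_out(deltas=[0,0,0,0,0,0,0,0,0,0,0,0,0,0,0,0,0,0,0,0,0,0,0,0,0,0,0,0,0,0,0,0,0,0,0,0,0,0,0,0,0,0,0,0,0,0,0,0,0,0,0,0,0,0,0,0,0,0,0.006,0,0,0,0,0,0,0.006,0,0,0,0,0,0,0.006,0,0,0,0,0,0,0.004,0,0,0,0])

```text
t: 17.3
tool_pos: [0.4229, 0.358, 0.0248]
tcp_rot: [0.0, 0.896, 0.444, -0.001]
force: [0.3, 0.4, -0.4]
gripper_width: 0.498
finger_force: 0.0
```

Request:
carry_out(deltas=[0,0,0,0,0,0,-1,0,0,0,0,0,0,-1,0,0,0,0,0,0,-1,0,0,0,0,0,0,-1,0,0,0,0,0,0,-1,0,0,0,0,0,0,-1,0,0,0,0,0,0,-1])

```text
t: 17.88
tool_pos: [0.4234, 0.3584, 0.026]
tcp_rot: [0.0, 0.896, 0.444, 0.0]
force: [0.5, -0.4, -1.4]
gripper_width: 0.336
finger_force: 20.0
```

Request:
carry_out(deltas=[0,0,-0.006,0,0,0,-1,0,0,-0.015,0,0,0,-1,0,0,-0.03,0,0,0,-1,0,0,-0.03,0,0,0,-1,0,0,-0.03,0,0,0,-1,0,0,-0.03,0,0,0,-1,0,0,-0.03,0,0,0,-1,0,0,-0.03,0,0,0,-1,0,0,-0.015,0,0,0,-1,0,0,-0.008,0,0,0,-1], force=35)

```text
t: 18.72
tool_pos: [0.4241, 0.3594, 0.2534]
tcp_rot: [-0.001, 0.896, 0.444, 0.003]
force: [-0.1, -0.6, -1.8]
gripper_width: 0.335
finger_force: 35.0
```

Request:
carry_out(deltas=[-0.0085,0.0138,0,0,0,0,-1,-0.017,0.0277,0,0,0,0,-1,-0.017,0.0277,0,0,0,0,-1,-0.017,0.0277,0,0,0,0,-1,-0.017,0.0277,0,0,0,0,-1,-0.017,0.0277,0,0,0,0,-1,-0.017,0.0277,0,0,0,0,-1,-0.017,0.0277,0,0,0,0,-1,-0.017,0.0277,0,0,0,0,-1,-0.017,0.0277,0,0,0,0,-1,-0.0085,0.0138,0,0,0,0,-1,0,0,0,0,0,0,-1])

```text
t: 19.72
tool_pos: [0.5414, 0.0489, 0.2487]
tcp_rot: [0.001, 0.898, 0.44, -0.002]
force: [1.1, 0.2, -1.9]
gripper_width: 0.339
finger_force: 35.0
```

Request:
carry_out(deltas=[0,0,0,0,0,0,-1,0,0,0,0,0,0,-1,0,0,0,0,0,0,-1,0,0,0,0,0,0,-1])

```text
t: 20.05
tool_pos: [0.5401, 0.0574, 0.25]
tcp_rot: [-0.0, 0.895, 0.445, -0.0]
force: [-0.1, -0.8, -1.8]
gripper_width: 0.334
finger_force: 35.0
```

```bash
python3 - <<'E'
from h import *
from itertools import product
s=save("side","pics/s9.png");q=bot.get_state();x,y,z=q["tool_pos"];print(q['tool_pos'].round(4),q['tcp_rot'].round(4),q['gripper_width'],q['finger_force'],q['force'].round(1))
u,v,w=300,225,50
im=cv2.resize(s[v-w:v+w,u-w:u+w],(600,600),interpolation=cv2.INTER_CUBIC)
def dr(P,c): cv2.polylines(im,[np.round((proj("side",P)-[u-w,v-w]+.5)*6).astype(np.int32)],True,c,1)
dr(circ(x,y,.070,z-.026+.010),(255,255,0)); dr(circ(x,y,.0355,z-.026+.044),(255,255,0)); dr(circ(.5405,.0555,.0705,.15),(0,255,0))
cv2.imwrite("pics/c9.png",im[:,:,::-1])
E
```

```text
[0.5403 0.057  0.25  ] [-3.000e-04  8.954e-01  4.452e-01  0.000e+00] 0.3356747075849456 34.99973952770233 [ 0.2 -0.3 -1.4]
```

View pics/c9.png

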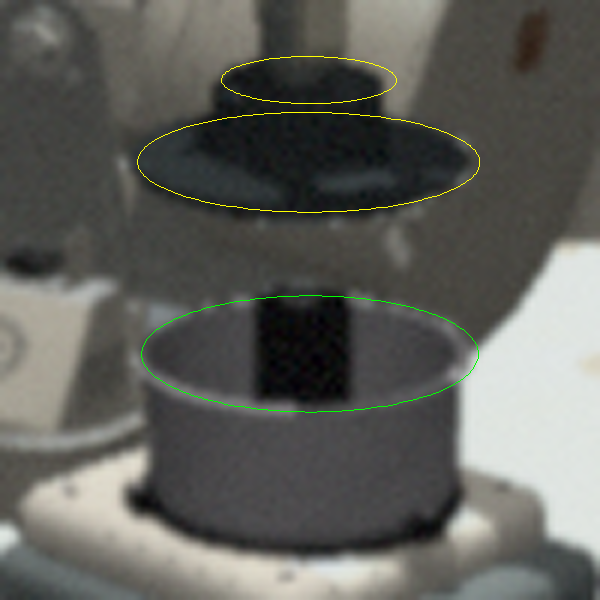

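Request:
carry_out(deltas=[0,0,0.006,0,0,0,-1,0,0,0.012,0,0,0,-1,0,0,0.014,0,0,0,-1,0,0,0.014,0,0,0,-1,0,0,0.012,0,0,0,-1,0,0,0.008,0,0,0,-1,0,0,0.004,0,0,0,-1,0,0,0,0,0,0,-1,0,0,0,0,0,0,-1,0,0,0,0,0,0,-1])

```text
t: 20.93
tool_pos: [0.5414, 0.0557, 0.1807]
tcp_rot: [0.0, 0.896, 0.444, 0.001]
force: [-0.2, 0.2, -1.8]
gripper_width: 0.338
finger_force: 35.0
```

Request:
carry_out(deltas=[0,0,0.001,0,0,0,-1,0,0,0.001,0,0,0,-1,0,0,0.001,0,0,0,-1,0,0,0.001,0,0,0,-1,0,0,0.001,0,0,0,-1,0,0,0.001,0,0,0,-1,0,0,0.001,0,0,0,-1,0,0,0,0,0,0,-1])

```text
t: 21.6
tool_pos: [0.5406, 0.0554, 0.1727]
tcp_rot: [-0.0, 0.896, 0.444, -0.0]
force: [0.5, -0.3, -1.7]
gripper_width: 0.335
finger_force: 35.0
```

Skirt is entering freely; continue to the rim.

Request:
carry_out(deltas=[0,0,0.001,0,0,0,-1,0,0,0.001,0,0,0,-1,0,0,0.001,0,0,0,-1,0,0,0.0005,0,0,0,-1,0,0,0,0,0,0,-1,0,0,0,0,0,0,-1])

```text
t: 22.1
tool_pos: [0.5404, 0.0557, 0.1693]
tcp_rot: [-0.0, 0.896, 0.444, -0.0]
force: [-0.4, 1.4, -2.2]
gripper_width: 0.341
finger_force: 35.0
```

Request:
carry_out(deltas=[0,0,0.0005,0,0,0,-1,0,0,0.0005,0,0,0,-1,0,0,0.0005,0,0,0,-1,0,0,0,0,0,0,-1,0,0,0,0,0,0,-1])

```text
t: 22.52
tool_pos: [0.5405, 0.0558, 0.168]
tcp_rot: [-0.0, 0.896, 0.444, -0.0]
force: [-1.3, 1.7, -1.0]
gripper_width: 0.334
finger_force: 35.0
```

Request:
carry_out(deltas=[0,0,0.0005,0,0,0,-1,0,0,0,0,0,0,-1,0,0,0,0,0,0,-1])

```text
t: 22.77
tool_pos: [0.5405, 0.0558, 0.1679]
tcp_rot: [-0.0, 0.896, 0.444, 0.0]
force: [-2.6, 1.4, 2.8]
gripper_width: 0.334
finger_force: 35.0
```

Request:
carry_out(deltas=[0,0,0,0,0,0,-0.1,0,0,0,0,0,0,0.1,0,0,0,0,0,0,0.1,0,0,0,0,0,0,0.1,0,0,0,0,0,0,0.1,0,0,0,0,0,0,0.1,0,0,-0.005,0,0,0,0.1,0,0,-0.015,0,0,0,0.1,0,0,-0.025,0,0,0,0.1,0,0,-0.03,0,0,0,0.1,0,0,-0.02,0,0,0,0.1,0,0,0,0,0,0,0.1])

```text
t: 23.77
tool_pos: [0.5438, 0.0562, 0.2677]
tcp_rot: [0.002, 0.896, 0.444, 0.005]
force: [0.0, 0.6, 0.3]
gripper_width: 0.546
finger_force: 0.0
```

```bash
python3 - <<'E'
from h import *
s=save("side","pics/s10.png");q=bot.get_state();print(q['tool_pos'].round(4),q['gripper_width'],q['force'].round(1))
u,v,w=300,235,50
im=cv2.resize(s[v-w:v+w,u-w:u+w],(600,600),interpolation=cv2.INTER_CUBIC)
cv2.imwrite("pics/c10.png",im[:,:,::-1])
E
```

```text
[0.5424 0.0558 0.2652] 0.5533067115862921 [-0.1  0.  -0.1]
```

View pics/c10.png

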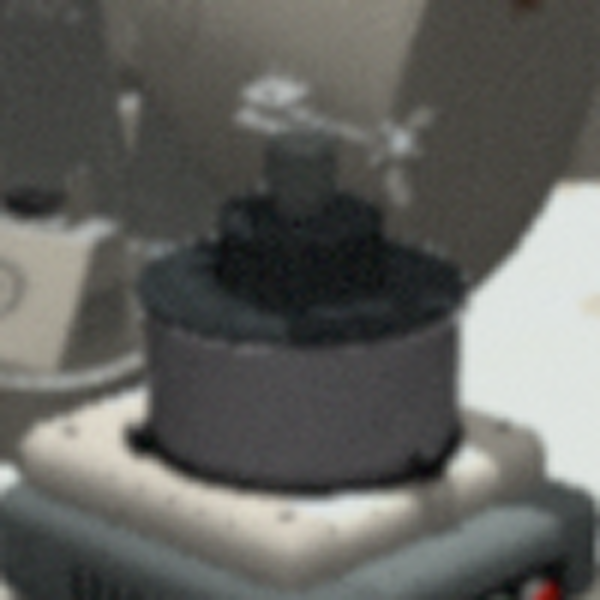

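The lid lies flush and centred on the rim: its flange spans columns 138–465 of the crop, and the bowl wall below spans 147–460. The gripper is clear, so I'm handing in.

```bash
python3 -c "
from rig import bot
print(bot.close_job())"
```

```text
the job is handed in; nothing more can be done
None
```

The job is handed in: the rotor meshed without any searching and went home on the shoulder, the lid lies flush and centred on the rim, and the bottle and jar were not touched; the hand-in gave no verdict.

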